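# Pack two tea cakes and close the freshness lid of a double-lidded tin

## Task

Put exactly two of the four pressed tea cakes into the open steel tin and leave the other two where they lie. Then take the double lid as one unit, gripping it by the inner lid's wide rim so that both lids come along, lower it (do not drop it) until the inner lid sits fully home in the tin, and let go. Finally lift only the outer lid by its handle, leaving the inner lid seated and undisturbed, and finish holding the outer lid still and level, well clear above the tin (a good 6 cm or more); leave the tin where it stands and do not disturb the things around.

Things in the scene. Friction and masses are not known exactly. Their poses are not given: they have to be found in the camera images.
- tin: the open oblong steel tin, loose, 0.7-1.05 kg, 158 x 58 mm outside and 58 mm high, walls and floor 4 mm thick, so 150 x 50 mm inside and 54 mm deep. Origin: centre of its underside; z up; long axis = its x axis; a half turn about z looks and works the same.
- inner_lid: inner (lower) lid, 0.13-0.21 kg, on the worktop, outer lid on it. Bottom up: plug 145x45 mm, 10 mm deep, chamfered (2.5 mm play in the tin's mouth); solid rim 164x64 mm from z 10 to 24, 3 mm proud of outer lid and tin all round. Grip across the rim's 64 mm. Home: origin 48 mm above the tin's. Origin: centre of plug's underside; z up; x along its length, a half turn is alike.
- outer_lid: outer (upper) lid, 0.13-0.21 kg: steel cover 158x58 mm, skirt 18 mm high, lying loose (2.5 mm play) on the inner lid's rim, its origin 24 mm above the inner lid's. Black bar handle on top, 62 mm long (along x), 14 thick, bar from z 30 to 44, open gap below it down to the cover's top at z 18. Origin: centre of the skirt's underside; z up; x along its length, a half turn is alike.
- cake_1: one of four alike pressed tea cakes: dark brown disc, 30 mm across, 18 mm high, 25 g, lying flat in front of the stove. Origin: centre of its underside; z up.
- cake_2: one of four alike pressed tea cakes: dark brown disc, 30 mm across, 18 mm high, 25 g, lying flat in front of the stove. Origin: centre of its underside; z up.
- cake_3: one of four alike pressed tea cakes: dark brown disc, 30 mm across, 18 mm high, 25 g, lying flat in front of the stove. Origin: centre of its underside; z up.
- cake_4: one of four alike pressed tea cakes: dark brown disc, 30 mm across, 18 mm high, 25 g, lying flat in front of the stove. Origin: centre of its underside; z up.
- salt: salt shaker, 44 mm across, 90 mm high, a bystander, not to be disturbed. Origin: centre of its underside.
- bowl: small steel bowl, 72 mm across, 27 mm high, a bystander, not to be disturbed. Origin: centre of its underside.
- matches: matchbox, 37 x 60 x 16 mm, a bystander, not to be disturbed. Origin: centre of its underside.

How it is judged (in metres and radians):
On the way, in this order (a step that is already met when the one before it is completed fails the run):
1. exactly two tea cakes are in the tin, the other two where they lay (((x of cake_1 in the frame of tin between -0.077 and 0.077 m and y of cake_1 in the frame of tin between -0.027 and 0.027 m and z of cake_1 in the frame of tin between -0.002 and 0.042 m and x of cake_2 in the frame of tin between -0.077 and 0.077 m and y of cake_2 in the frame of tin between -0.027 and 0.027 m and z of cake_2 in the frame of tin between -0.002 and 0.042 m and distance of each of cake_3, cake_4 from where it was at the start of the episode below 0.04 m) or (x of cake_1 in the frame of tin between -0.077 and 0.077 m and y of cake_1 in the frame of tin between -0.027 and 0.027 m and z of cake_1 in the frame of tin between -0.002 and 0.042 m and x of cake_3 in the frame of tin between -0.077 and 0.077 m and y of cake_3 in the frame of tin between -0.027 and 0.027 m and z of cake_3 in the frame of tin between -0.002 and 0.042 m and distance of each of cake_2, cake_4 from where it was at the start of the episode below 0.04 m) or (x of cake_1 in the frame of tin between -0.077 and 0.077 m and y of cake_1 in the frame of tin between -0.027 and 0.027 m and z of cake_1 in the frame of tin between -0.002 and 0.042 m and x of cake_4 in the frame of tin between -0.077 and 0.077 m and y of cake_4 in the frame of tin between -0.027 and 0.027 m and z of cake_4 in the frame of tin between -0.002 and 0.042 m and distance of each of cake_2, cake_3 from where it was at the start of the episode below 0.04 m) or (x of cake_2 in the frame of tin between -0.077 and 0.077 m and y of cake_2 in the frame of tin between -0.027 and 0.027 m and z of cake_2 in the frame of tin between -0.002 and 0.042 m and x of cake_3 in the frame of tin between -0.077 and 0.077 m and y of cake_3 in the frame of tin between -0.027 and 0.027 m and z of cake_3 in the frame of tin between -0.002 and 0.042 m and distance of each of cake_1, cake_4 from where it was at the start of the episode below 0.04 m) or (x of cake_2 in the frame of tin between -0.077 and 0.077 m and y of cake_2 in the frame of tin between -0.027 and 0.027 m and z of cake_2 in the frame of tin between -0.002 and 0.042 m and x of cake_4 in the frame of tin between -0.077 and 0.077 m and y of cake_4 in the frame of tin between -0.027 and 0.027 m and z of cake_4 in the frame of tin between -0.002 and 0.042 m and distance of each of cake_1, cake_3 from where it was at the start of the episode below 0.04 m) or (x of cake_3 in the frame of tin between -0.077 and 0.077 m and y of cake_3 in the frame of tin between -0.027 and 0.027 m and z of cake_3 in the frame of tin between -0.002 and 0.042 m and x of cake_4 in the frame of tin between -0.077 and 0.077 m and y of cake_4 in the frame of tin between -0.027 and 0.027 m and z of cake_4 in the frame of tin between -0.002 and 0.042 m and distance of each of cake_1, cake_2 from where it was at the start of the episode below 0.04 m))), for 0.2 s.
2. the double lid sits home on the tin, outer lid still on the inner, gripper off both (z of inner_lid in the frame of tin between 0.044 and 0.0515 m and horizontal distance between inner_lid and tin below 0.006 m and angle between the x axis of inner_lid and the x axis of tin, either way round below 0.06 rad and angle between the z axis of inner_lid and the z axis of tin, either way round below 0.04 rad and z of outer_lid in the frame of inner_lid between 0.02 and 0.0275 m and horizontal distance between outer_lid and inner_lid below 0.008 m and ((x of cake_1 in the frame of tin between -0.077 and 0.077 m and y of cake_1 in the frame of tin between -0.027 and 0.027 m and z of cake_1 in the frame of tin between -0.002 and 0.042 m and x of cake_2 in the frame of tin between -0.077 and 0.077 m and y of cake_2 in the frame of tin between -0.027 and 0.027 m and z of cake_2 in the frame of tin between -0.002 and 0.042 m and distance of each of cake_3, cake_4 from where it was at the start of the episode below 0.04 m) or (x of cake_1 in the frame of tin between -0.077 and 0.077 m and y of cake_1 in the frame of tin between -0.027 and 0.027 m and z of cake_1 in the frame of tin between -0.002 and 0.042 m and x of cake_3 in the frame of tin between -0.077 and 0.077 m and y of cake_3 in the frame of tin between -0.027 and 0.027 m and z of cake_3 in the frame of tin between -0.002 and 0.042 m and distance of each of cake_2, cake_4 from where it was at the start of the episode below 0.04 m) or (x of cake_1 in the frame of tin between -0.077 and 0.077 m and y of cake_1 in the frame of tin between -0.027 and 0.027 m and z of cake_1 in the frame of tin between -0.002 and 0.042 m and x of cake_4 in the frame of tin between -0.077 and 0.077 m and y of cake_4 in the frame of tin between -0.027 and 0.027 m and z of cake_4 in the frame of tin between -0.002 and 0.042 m and distance of each of cake_2, cake_3 from where it was at the start of the episode below 0.04 m) or (x of cake_2 in the frame of tin between -0.077 and 0.077 m and y of cake_2 in the frame of tin between -0.027 and 0.027 m and z of cake_2 in the frame of tin between -0.002 and 0.042 m and x of cake_3 in the frame of tin between -0.077 and 0.077 m and y of cake_3 in the frame of tin between -0.027 and 0.027 m and z of cake_3 in the frame of tin between -0.002 and 0.042 m and distance of each of cake_1, cake_4 from where it was at the start of the episode below 0.04 m) or (x of cake_2 in the frame of tin between -0.077 and 0.077 m and y of cake_2 in the frame of tin between -0.027 and 0.027 m and z of cake_2 in the frame of tin between -0.002 and 0.042 m and x of cake_4 in the frame of tin between -0.077 and 0.077 m and y of cake_4 in the frame of tin between -0.027 and 0.027 m and z of cake_4 in the frame of tin between -0.002 and 0.042 m and distance of each of cake_1, cake_3 from where it was at the start of the episode below 0.04 m) or (x of cake_3 in the frame of tin between -0.077 and 0.077 m and y of cake_3 in the frame of tin between -0.027 and 0.027 m and z of cake_3 in the frame of tin between -0.002 and 0.042 m and x of cake_4 in the frame of tin between -0.077 and 0.077 m and y of cake_4 in the frame of tin between -0.027 and 0.027 m and z of cake_4 in the frame of tin between -0.002 and 0.042 m and distance of each of cake_1, cake_2 from where it was at the start of the episode below 0.04 m)) and contact force between the fingers and inner_lid below 0.3 N and contact force between the fingers and outer_lid below 0.3 N), for 0.2 s.
At the end, for the whole second after the job is handed in: Two cakes in the tin, the others within 4 cm of their start; inner lid home (height 4 mm, centre 6 mm, turn 0.06 rad); tin upright, moved under 5 cm; outer lid held still, level to 0.2 rad, at least 5 cm above where it rested and within 10 cm sideways of the tin, touching neither inner lid nor tin (((x of cake_1 in the frame of tin between -0.077 and 0.077 m and y of cake_1 in the frame of tin between -0.027 and 0.027 m and z of cake_1 in the frame of tin between -0.002 and 0.042 m and x of cake_2 in the frame of tin between -0.077 and 0.077 m and y of cake_2 in the frame of tin between -0.027 and 0.027 m and z of cake_2 in the frame of tin between -0.002 and 0.042 m and distance of each of cake_3, cake_4 from where it was at the start of the episode below 0.04 m) or (x of cake_1 in the frame of tin between -0.077 and 0.077 m and y of cake_1 in the frame of tin between -0.027 and 0.027 m and z of cake_1 in the frame of tin between -0.002 and 0.042 m and x of cake_3 in the frame of tin between -0.077 and 0.077 m and y of cake_3 in the frame of tin between -0.027 and 0.027 m and z of cake_3 in the frame of tin between -0.002 and 0.042 m and distance of each of cake_2, cake_4 from where it was at the start of the episode below 0.04 m) or (x of cake_1 in the frame of tin between -0.077 and 0.077 m and y of cake_1 in the frame of tin between -0.027 and 0.027 m and z of cake_1 in the frame of tin between -0.002 and 0.042 m and x of cake_4 in the frame of tin between -0.077 and 0.077 m and y of cake_4 in the frame of tin between -0.027 and 0.027 m and z of cake_4 in the frame of tin between -0.002 and 0.042 m and distance of each of cake_2, cake_3 from where it was at the start of the episode below 0.04 m) or (x of cake_2 in the frame of tin between -0.077 and 0.077 m and y of cake_2 in the frame of tin between -0.027 and 0.027 m and z of cake_2 in the frame of tin between -0.002 and 0.042 m and x of cake_3 in the frame of tin between -0.077 and 0.077 m and y of cake_3 in the frame of tin between -0.027 and 0.027 m and z of cake_3 in the frame of tin between -0.002 and 0.042 m and distance of each of cake_1, cake_4 from where it was at the start of the episode below 0.04 m) or (x of cake_2 in the frame of tin between -0.077 and 0.077 m and y of cake_2 in the frame of tin between -0.027 and 0.027 m and z of cake_2 in the frame of tin between -0.002 and 0.042 m and x of cake_4 in the frame of tin between -0.077 and 0.077 m and y of cake_4 in the frame of tin between -0.027 and 0.027 m and z of cake_4 in the frame of tin between -0.002 and 0.042 m and distance of each of cake_1, cake_3 from where it was at the start of the episode below 0.04 m) or (x of cake_3 in the frame of tin between -0.077 and 0.077 m and y of cake_3 in the frame of tin between -0.027 and 0.027 m and z of cake_3 in the frame of tin between -0.002 and 0.042 m and x of cake_4 in the frame of tin between -0.077 and 0.077 m and y of cake_4 in the frame of tin between -0.027 and 0.027 m and z of cake_4 in the frame of tin between -0.002 and 0.042 m and distance of each of cake_1, cake_2 from where it was at the start of the episode below 0.04 m)) and z of inner_lid in the frame of tin between 0.044 and 0.0515 m and horizontal distance between inner_lid and tin below 0.006 m and angle between the x axis of inner_lid and the x axis of tin, either way round below 0.06 rad and angle between the z axis of inner_lid and the z axis of tin, either way round below 0.04 rad and distance of tin from where it was at the start of the episode below 0.05 m and angle between tin's own z axis and vertical below 0.06 rad and z of outer_lid in the frame of tin above 0.122 m and horizontal distance between outer_lid and tin below 0.1 m and angle between outer_lid's own z axis and vertical below 0.2 rad and linear speed of outer_lid below 0.03 m/s and contact force between the fingers and outer_lid above 1 N and contact force between each of outer_lid, the fingers and inner_lid below 0.1 N and contact force between outer_lid and tin below 0.1 N); the arm keeps its last pose, push and grip.
It fails at once if the outer lid comes off the inner lid while the inner lid is not home in the tin (or the inner lid rises with or after it) (distance between outer_lid and inner_lid above 0.036 m and not (z of inner_lid in the frame of tin between 0.044 and 0.0515 m and horizontal distance between inner_lid and tin below 0.006 m and angle between the x axis of inner_lid and the x axis of tin, either way round below 0.06 rad and angle between the z axis of inner_lid and the z axis of tin, either way round below 0.04 rad)).
It fails at once if the double lid is dropped (linear speed of inner_lid above 0.45 m/s and contact force between the fingers and inner_lid below 0.1 N).
It fails at once if the salt shaker is disturbed (moved over 3 cm) (distance of salt from where it was at the start of the episode above 0.03 m).
It fails at once if the little bowl is disturbed (moved over 3 cm) (distance of bowl from where it was at the start of the episode above 0.03 m).
It fails at once if the matchbox is disturbed (moved over 3 cm) (distance of matches from where it was at the start of the episode above 0.03 m).
It also fails if it takes over 72 s, if anything falls off the work surface, if the arm or the gripper's body presses on something with over 40 N, if the wrist force passes 120 N, or if a joint passes its speed limit or range.

## Robot

A 6-joint arm with a two-finger parallel gripper is mounted at the origin on a cart in front of the work surface, level with it; the furniture and walls round the work are solid. World frame = base frame: x ahead of the robot, y to its left, z up, the work surface at z = 0. Lengths are in mm, angles in degrees, forces in N, time in s.
With the tool pointing down it reaches from about 425 to 1125 mm from the base axis. Payload 14.9 kg.
Tool frame: the origin (TCP) lies midway between the tips of the shut fingers; the grasp point (between the pads) lies 19 mm behind it (tcp_to_grasp is the distance from the TCP to the grasp point, in mm); z points along the fingers, y is the line along which they close (so a half turn about z gives the same grasp; the last joint's range is limited). The gripper opens to 91 mm and grips with 3 to 60 N. Pads are 32 mm wide; open, the fingers measure 118 mm over their backs; the gripper's body (76 mm by 178 mm) begins 60 mm behind the grasp point.
Start: joints at [-77.596, 21.709, 99.362, -0, 58.929, -1.908], TCP at [173.042, -678.288, 213.932] pointing down, gripper open.
Joint ranges: [-158.91, 158.91], [-42.39, 125.64], [0.06, 152.35], [-60.88, 240.88], [17.5, 164.5], [-176.32, 176.32]. Speed limits (degrees/s): [108.29, 108.29, 136.94, 180, 180, 180].

## Interface

Orientations are given as [roll, pitch, yaw] about the fixed x, y, z axes, in that order (R = Rz(yaw) Ry(pitch) Rx(roll)).
In Python, from rig import * gives the robot as it stands.
- The arm moves only by the tool carry_out, never from a script. Its argument "targets" is a list of rows, each a list of 2 entries, a list of its own where there are three numbers: the shift along the tool's x, y, z in cm, then the turn about the tool's z in rad. A call has 1 to 20 rows; each row shifts and turns the commanded pose from where the row before left it, along the tool's axes as they then stand; what a row does not reach is not made up. A row lasts 1/10 s, in which the tool goes at most 50 mm and 8.59 degrees, less where a joint would pass 70% of its speed; a pose out of reach is approached as far as the arm can. A call with a gripper value outside its range is refused whole. "gripper" is the opening in per cent of the stroke, from 0 (shut) to 100 (fully open), set as the call begins (left out, the last holds). The fingers move at their own pace and stop on an object; "force" is the grip in N (left out, the last holds). Time passes only in rows, so rows that do not move let the fingers close. It gives the time, the measured TCP pose, the force, the opening and the grip force at its end, in the units of the state.
- get_obs(): the state, without advancing time (a new reading comes with each control period).
- capture(name): name is "side" or "top"; returns (picture, depth): 420x560x3 uint8, blue, green, red; 420x560 float32, mm along the optical axis (not along the pixel's ray), 0 where there is no reading.
- camera_params(name): a dict with "intrinsics" (3x3 intrinsics, pixels), "rvec" (rotation vector, rad) and "tvec" (3), from world to camera coordinates, as OpenCV has them. Camera axes: x right, y down, z forward; pixel columns grow to the right and rows downward; lengths in mm; the calibration is good to about 2 mm. A picture is of the moment at which its call begins. camera_params takes no time and is no camera call.
- close_job(): hands the job in; it is judged then, once.
Trained networks look in the newest picture that a camera, given by its name, has taken for a name from the list of things; names that differ only in an ending like _2 or _b are one class to them, and where a whole thing is asked for, a point or a joint stands for the part that bears it (a point fixed in the world has none). Each returns a list of dicts, best first, with "p" (0 to 1); they miss things now and then, are a little off and sometimes report something else, mostly with a low value. They report only what shows in the picture. A call takes as long as a camera call.
- look_for(camera, thing): "rect" ([left, top, width, height] as shares, 0 to 1, of the picture: columns of its width, rows of its height, round what is visible of it).
- mark_of(camera, thing): "xy" ([column, row] as shares, 0 to 1, of the picture: columns of its width, rows of its height: a listed point, or the origin of a listed thing).
The state is a dict: "clock": time; "joint_positions": joint angles; "joint_vel": joint speeds; "tau": joint torques, N m; "position": TCP position; "tool_rot": TCP orientation; "wrist_force": force on the tool from outside, world axes, zero at the start; "wrist_torque": the same for the moment, N m; "finger_gap": finger opening in mm; "gripper_force": force on a finger pad.
Only numpy, scipy, OpenCV 4.12 (cv2) and the standard library are available. Lean on these libraries where they do the work, as an engineer would, in place of code of your own. Each camera call takes 0.05 s, during which the arm holds its last target. There are 200 camera calls.

## Working session

There is one attempt and no reset: what is moved stays moved. The work goes in short steps, Python scripts to look and compute and a tool call to move; the robot and the scene stay as the last step left them, time stands still between calls to the robot, and variables do not carry over. Pictures are saved under pics/ and viewed, at most 10 in all, crops included, and the job is handed in when it is done.

Besides the shell and the picture viewer there is one more tool, called after "Emit:" as name(argument=value, ...) on one line, values as JSON. carry_out: Moves the arm, as the interface text tells. Its arguments: {"type":"object","properties":{"targets":{"type":"array"},"gripper":{"type":"number"},"force":{"type":"number"}},"required":["targets"]}

```bash
mkdir -p pics && ls && cat > h.py <<'E'
from rig import *
import numpy as np, cv2
def cam(n):
    c=camera_params(n); K=np.array(c["intrinsics"],float); R=cv2.Rodrigues(np.array(c["rvec"],float))[0]; t=np.array(c["tvec"],float).reshape(3)
    return K,R,t
def cloud(n,depth):
    K,R,t=cam(n); h,w=depth.shape; u,v=np.meshgrid(np.arange(w),np.arange(h))
    P=np.stack([(u-K[0,2])/K[0,0]*depth,(v-K[1,2])/K[1,1]*depth,depth],-1)
    return (P-t)@R   # world
def proj(n,p):
    K,R,t=cam(n); q=K@(R@np.array(p,float)+t); return q[:2]/q[2]
E
python3 - <<'E'
from h import *
ims=[]
for n in("side","top"):
    im,d=capture(n); np.save(f"{n}0.npy",d); cv2.imwrite(f"{n}0.png",im); cv2.imwrite(f"pics/{n}0.png",im)
    K,R,t=cam(n); print(n,"pos",(-R.T@t).round(),"fwd",R[2].round(2))
    W=cloud(n,d)
    for th in("tin","inner_lid","outer_lid","cake_1","salt","bowl","matches"):
        for o in look_for(n,th)[:5]:
            if o["p"]<.3: continue
            l,tp,w,h=o["rect"]; print(n,th,round(o["p"],2),(np.array([l*560,tp*420,w*560,h*420])).round())
print(get_obs())
E
```

```text
pics
side pos [  222. -1220.   833.] fwd [ 0.24  0.79 -0.56]
side tin 0.84 [252. 223.  53.  28.]
side inner_lid 0.62 [245. 288.  63.  18.]
side outer_lid 0.8 [240. 266.  68.  35.]
side cake_1 0.55 [230. 201.  10.  10.]
side cake_1 0.41 [222. 183.   5.   4.]
side cake_1 0.39 [219. 177.   9.   4.]
side cake_1 0.39 [227. 196.   9.  11.]
side salt 0.78 [348. 242.  16.  28.]
side bowl 0.64 [312. 225.  26.  16.]
side matches 0.78 [308. 298.  28.  19.]
side matches 0.46 [348. 241.  16.  29.]
top pos [ 300. -115. 1212.] fwd [ 0.21 -0.01 -0.98]
top tin 0.84 [285. 184.  38.  61.]
top inner_lid 0.66 [377. 203.   4.  10.]
top inner_lid 0.49 [346. 142.  21.  19.]
top outer_lid 0.59 [352. 206.  53.  59.]
top cake_1 0.73 [397. 188.  17.  26.]
top cake_1 0.67 [220. 245.  13.  10.]
top cake_1 0.62 [204. 243.  12.  10.]
top cake_1 0.45 [284. 183.  39.  61.]
top cake_1 0.44 [351. 142.  16.  21.]
top salt 0.74 [349. 142.  16.  20.]
top bowl 0.9 [294. 158.  19.  23.]
top matches 0.71 [397. 190.  18.  22.]
{'clock': 0.8, 'joint_positions': array([-7.75946873e+01,  2.17088991e+01,  9.93616646e+01,  9.88991380e-04,
        5.89283610e+01, -1.90827104e+00]), 'joint_vel': array([ 0.02944673, -0.11541917,  0.00654609,  0.004817  , -0.07416137,
       -0.01215851]), 'tau': array([-3.10038849e-03, -7.63634062e+01, -4.34732401e+01,  6.50034402e-02,
        3.89709324e-02,  2.64860057e-05]), 'position': array([ 173.05951744, -678.29354888,  213.94337289]), 'tool_rot': array([ 1.79998897e+02, -8.10825409e-04,  1.43130733e+01]), 'wrist_force': array([-0.24567484,  0.29469307, -0.26376965]), 'wrist_torque': array([-0.0505397 ,  0.02577042,  0.00440172]), 'gripper_force': 0.0, 'finger_gap': 90.87368186472528}
```

```bash
python3 - <<'E'
import cv2
t=cv2.imread("top0.png");s=cv2.imread("side0.png")
cv2.imwrite("pics/a.png",cv2.resize(t[120:285,180:440],None,fx=3,fy=3,interpolation=2))
cv2.imwrite("pics/b.png",cv2.resize(s[165:335,190:390],None,fx=3.4,fy=3.4,interpolation=2))
E
```

```text
(no output)
```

View pics/a.png

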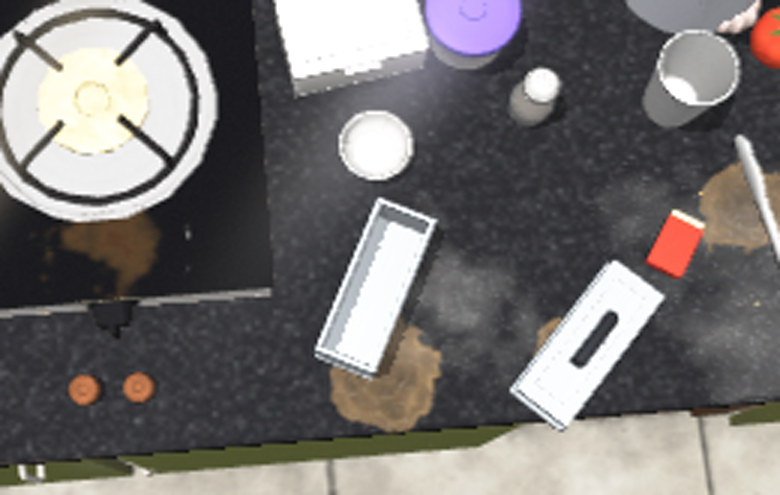

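View pics/b.png

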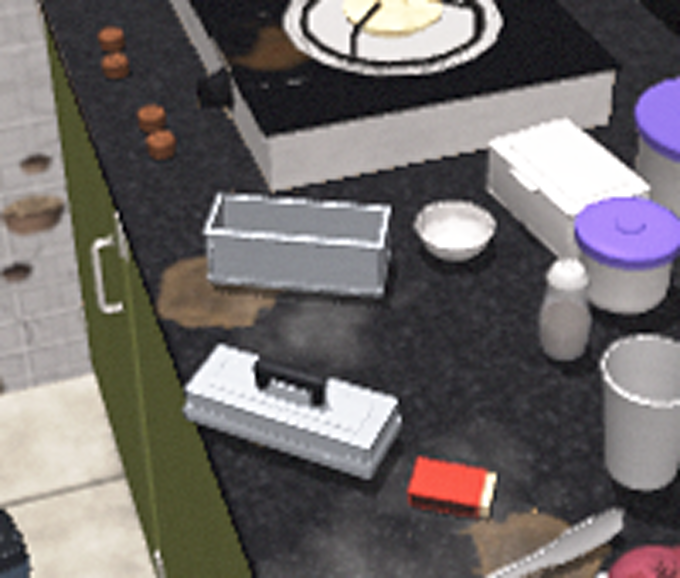

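The top crop shows the tin at about pixel (305,216), the lid with its black handle at (376,235) and cakes at (208,250) and (226,249), with more cakes to the left. The side crop shows all four cakes, the tin, the lid, the bowl, the salt and the matches. Next I fit positions with the depth from both views.

```bash
cat > fit.py <<'E'
from h import *
def rect(p):
    (c,s,a)=cv2.minAreaRect(p.astype(np.float32)); 
    if s[0]<s[1]: s=s[::-1]; a+=90
    return np.round(c,1),np.round(s,1),round((a+90)%180-90,1)
def sel(W,x,y,r,z0,z1):
    m=(np.hypot(W[...,0]-x,W[...,1]-y)<r)&(W[...,2]>z0)&(W[...,2]<z1); return W[m]
E
python3 - <<'E'
from fit import *
for n in("top","side"):
    d=np.load(n+"0.npy"); W=cloud(n,d); K,_,_=cam(n); print(n,K[0,0],K[0,2],K[1,2])
    im=cv2.imread(n+"0.png")
    if n=="top":
        print("at tin/lid",W[216,305],W[235,376],W[250,208])
        ct=W[216,305,:2];cl=W[235,376,:2]
    p=sel(W,*ct,110,45,70); print("tin rim",len(p),np.percentile(p[:,2],[5,50,95]).round(1),rect(p[:,:2]),p[:,:2].mean(0).round(1))
    p=sel(W,*cl,115,34,50); print("lid cover",len(p),np.percentile(p[:,2],[5,50,95]).round(1),rect(p[:,:2]),p[:,:2].mean(0).round(1))
    p=sel(W,*cl,115,56,85); print("handle",len(p),np.percentile(p[:,2],[5,50,95]).round(1),rect(p[:,:2]),p[:,:2].mean(0).round(1))
    # cakes: brown pixels
    hsv=cv2.cvtColor(im,cv2.COLOR_BGR2HSV)
    m=((hsv[...,0]<15)&(hsv[...,1]>90)&(hsv[...,2]>60)&(W[...,2]>5)&(W[...,2]<30)&(W[...,1]>0)&(d>0)).astype(np.uint8)
    k,L,st,ce=cv2.connectedComponentsWithStats(m)
    for i in range(1,k):
        if st[i,4]<8: continue
        q=W[L==i]; t=q[q[:,2]>13]
        print(n,"blob",st[i],q.mean(0).round(1),"top",t.mean(0).round(1) if len(t) else None)
    for o in mark_of(n,"cake_1")[:6]: print("mark",o["p"],np.array(o["xy"])*[560,420])
    for o in mark_of(n,"tin")[:1]+mark_of(n,"outer_lid")[:1]+mark_of(n,"inner_lid")[:1]: print("mark",o["p"],np.array(o["xy"])*[560,420])
    # neighbours
    for nm,(x,y,r) in dict(bowl=(0,0,0)).items(): pass
E
```

```text
top 415.87557919165874 279.720304227715 206.462850844072
at tin/lid [ 529.6992782  -203.61332849    3.35082094] [ 447.80237097 -389.90461839   67.67065785] [450.61201458  84.44348105  19.99103644]
tin rim 280 [48.7 56.6 60.4] (array([ 540.2, -170.8]), array([159.9, 124.6]), -27.5) [ 527.6 -199.6]
lid cover 1029 [37.8 41.9 45.8] (array([ 455.6, -397.6]), array([158.9,  58.2]), -43.6) [ 454.1 -395.9]
handle 106 [61.6 66.3 70.3] (array([ 455.1, -397.1]), array([58.8, 13.5]), -43.3) [ 454.8 -396.4]
top blob [ 39 139   6   6  18] [823.1 574.2  17.8] top [823.7 572.7  20.2]
top blob [203 245  10  10  84] [452.6  86.3  15.6] top [453.4  86.8  16.5]
top blob [221 244  10  10  84] [450.9  34.3  16.6] top [450.8  34.3  16.7]
top blob [139 252  11  10  84] [447.3 268.8  15.7] top [447.7 269.6  16.4]
top blob [161 253  11  10  87] [439.3 207.5  16.1] top [439.1 208.1  17. ]
mark 0.6 [226.52 251.58]
mark 0.58 [164.192 258.72 ]
mark 0.43 [209.888 246.498]
mark 0.42 [145.376 256.62 ]
mark 0.75 [301.392 216.006]
mark 0.92 [372.792 235.788]
mark 0.45 [369.824 232.218]
side 433.1974107030034 278.30268
[... 156 characters left out ...]
.9] (array([ 455.7, -399.8]), array([158.7,  62.2]), -43.3) [ 455.3 -407.8]
handle 124 [57.4 64.5 67.9] (array([ 456.4, -400.5]), array([59.8, 16.2]), -43.6) [ 455.7 -402.5]
side blob [219 173   7   7  35] [446.3 262.6  13.9] top [446.8 265.5  16.4]
side blob [220 181   8   7  41] [439.8 202.9  13.6] top [440.3 205.6  16.7]
side blob [231 196   8   8  42] [453.4  80.1  14. ] top [453.4  82.2  16.8]
side blob [233 204   9   7  50] [450.8  28.5  13.7] top [452.3  30.8  16.2]
mark 0.62 [222.88  179.802]
mark 0.52 [235.088 209.58 ]
mark 0.46 [231.616 198.996]
mark 0.4 [226.576 189.588]
mark 0.31 [325.976 238.014]
mark 0.56 [280.896 244.104]
mark 0.68 [268.408 284.382]
mark 0.82 [274.512 294.42 ]
```

```bash
python3 - <<'E'
from fit import *
from scipy.optimize import least_squares
for n in("top","side"):
    W=cloud(n,np.load(n+"0.npy"))
    c=np.array([528.,-200.]); a=np.radians(-27)
    # tin: points with z near 58 (rim); fit outer rectangle robustly by image edges of top-of-rim
    p=sel(W,*c,88,50,66); 
    lab=p
    q=p[:,:2]; print(n,len(q),rect(q),p[:,2].mean())
    # fit: rim centre line rectangle 154x54
    def f(v):
        R=np.array([[np.cos(v[2]),np.sin(v[2])],[-np.sin(v[2]),np.cos(v[2])]]); l=np.abs((q-v[:2])@R.T)-[77,27]
        return np.where((l>0).all(1),np.hypot(*l.T),l.max(1))
    for a0 in(-65,-45,-25):
        s=least_squares(f,[*c,np.radians(a0)],loss="soft_l1",f_scale=1.5); print(" tin",s.x[:2].round(1),np.degrees(s.x[2]).round(1),round(s.cost,1))
    if n=="top":
        for nm,b in dict(bowl=(294,158,19,23),salt=(349,142,16,20),matches=(397,190,18,22)).items():
            x,y,w,h=b; P=W[y:y+h,x:x+w].reshape(-1,3); P=P[P[:,2]>10]; print(nm,np.percentile(P,[3,50,97],axis=0).round().tolist())
        for x in range(480,620,20):
            print(x,[int(np.nanmax(np.append(sel(W,x,y,9,-5,300)[:,2],-9))) for y in (-20,10,40,70,100,130)])
E
```

```text
top 261 (array([ 525.2, -199.5]), array([159.9,  59.8]), -27.0) 56.65678462180941
 tin [ 524.7 -199.4] -27.3 219.9
 tin [ 524.7 -199.4] -27.3 219.9
 tin [ 524.7 -199.4] -27.3 219.9
bowl [[401.0, -239.0, 10.0], [693.0, -207.0, 20.0], [704.0, -135.0, 857.0]]
salt [[683.0, -386.0, 19.0], [693.0, -369.0, 68.0], [713.0, -355.0, 89.0]]
matches [[521.0, -523.0, 11.0], [549.0, -500.0, 15.0], [576.0, -477.0, 20.0]]
480 [5, 5, 1, 3, 2, 4]
500 [2, 3, 68, 47, 2, 3]
520 [92, 95, 97, 95, 94, 92]
540 [96, 97, 94, 96, 95, 93]
560 [93, 97, 95, 96, 95, 97]
580 [96, 95, 95, 96, 95, 94]
600 [96, 102, 101, 100, 97, 94]
side 279 (array([ 525.5, -201.8]), array([159.7,  65.2]), -26.9) 54.51865459884233
 tin [ 525.8 -202.4] -27.0 446.4
 tin [ 525.8 -202.4] -27.0 446.4
 tin [ 525.8 -202.4] -27.0 446.4
```

Emit:
carry_out(targets=[[[0,0,0],0.125],[[0,0,0],0.125],[[2.6,-2.8,0],0],[[2.6,-2.8,0],0],[[2.6,-2.8,0],0],[[2.6,-2.8,0],0],[[2.6,-2.8,0],0],[[2.6,-2.8,0],0],[[2.6,-2.8,0],0],[[2.6,-2.8,0],0],[[2.6,-2.8,0],0],[[2.6,-2.8,0],0],[[0.2,-3.6,0.5],0],[[0.2,-3.6,0.5],0],[[0.2,-3.6,0.5],0],[[0.2,-3.6,0.5],0],[[0.2,-3.6,0.5],0],[[0.2,-3.6,0.5],0],[[0.2,-3.6,0.5],0],[[0,0,0],0]], gripper=44, force=15)

```text
clock: 3.2
position: [446.6, -143.4, 178.4]
tool_rot: [-180.0, 0.1, 0.1]
wrist_force: [0.2, 0.0, 0.3]
finger_gap: 40.0
gripper_force: 0.0
```

Emit:
carry_out(targets=[[[0.1,-3.5,0],0],[[0.1,-3.5,0],0],[[0.1,-3.5,0],0],[[0.1,-3.5,0],0],[[0.1,-3.6,0],0],[[0,0,3],0],[[0,0,3],0],[[0,0,3],0],[[0,0,3],0],[[0,0,0],0],[[0,0,0],0]])

```text
clock: 4.3
position: [452.4, 29.4, 59.4]
tool_rot: [180.0, 0.0, -0.0]
wrist_force: [0.7, 0.2, 0.8]
finger_gap: 39.9
gripper_force: 0.0
```

```bash
python3 - <<'E'
from h import *
o=get_obs(); print(o["position"],o["tool_rot"])
ims=[]
for n in("top","side"):
    im,d=capture(n); u,v=proj(n,[452,33,18]).astype(int); print(n,u,v)
    p=proj(n,o["position"]); cv2.circle(im,tuple(int(x) for x in p),0,(0,255,0),-1)
    ims.append(cv2.resize(im[v-30:v+20,u-30:u+35],None,fx=6,fy=6,interpolation=cv2.INTER_CUBIC))
cv2.imwrite("pics/c.png",np.hstack(ims))
E
```

```text
[452.41176385  29.36753244  59.35791666] [ 1.79999018e+02  4.31586684e-02 -2.86567377e-02]
top 225 248
side 236 205
```

View pics/c.png

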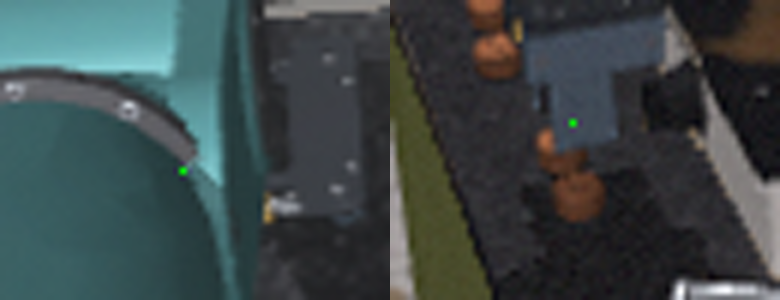

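The side crop shows the fingers straight above the near cake (crop 578,195); the top view is hidden by the arm. I shift 3.5 mm in y, go down and grip.

Emit:
carry_out(targets=[[[0,-0.35,0],0],[[0,0,2],0],[[0,0,2],0],[[0,0,1],0],[[0,0,0.5],0],[[0,0,0],0],[[0,0,0],0]])

```text
clock: 5.1
position: [452.6, 33.2, 4.6]
tool_rot: [-180.0, -0.0, -0.0]
wrist_force: [-0.6, 0.0, -0.3]
finger_gap: 40.1
gripper_force: 0.0
```

Emit:
carry_out(targets=[[[0,0,0],0],[[0,0,0],0],[[0,0,0],0],[[0,0,0],0],[[0,0,0],0],[[0,0,0],0]], gripper=10)

```text
clock: 5.7
position: [452.6, 33.2, 4.4]
tool_rot: [-180.0, -0.0, -0.0]
wrist_force: [-2.1, 0.4, 8.2]
finger_gap: 28.9
gripper_force: 15.0
```

Emit:
carry_out(targets=[[[0,0,-1],0],[[0,0,-2],0],[[0,0,-2.5],0],[[0,0,-2.5],0],[[0,0,-2.5],0],[[1.3,3.1,0],0],[[1.3,3.1,0],0],[[1.3,3.1,0],0],[[1.3,3.1,0],0],[[1.3,3.1,0],0],[[1.3,3.1,0],0],[[1.3,3.1,0],0],[[1.3,3.1,0],0],[[0,0,0],-0.137],[[0,0,0],-0.137],[[0,0,0],-0.137],[[0,0,0],-0.137],[[0,0,0],-0.137],[[0,0,0],-0.137],[[0,0,0],-0.137]])

```text
clock: 7.7
position: [556.0, -214.8, 109.7]
tool_rot: [180.0, -0.0, 55.3]
wrist_force: [-0.4, -0.1, 0.4]
finger_gap: 29.0
gripper_force: 15.0
```

Emit:
carry_out(targets=[[[0,0,0],-0.137],[[0,0,0],0],[[0,0,0],0],[[0,0,0],0]])

```text
clock: 8.1
position: [556.1, -214.9, 109.2]
tool_rot: [180.0, 0.0, 62.6]
wrist_force: [0.6, 0.4, -0.4]
finger_gap: 29.6
gripper_force: 15.0
```

```bash
cat >> h.py <<'E'
def delta(x,y,z,psi):
    o=get_obs(); p=o["position"]; a=o["tool_rot"][2]; c,s=np.cos(np.radians(a)),np.sin(np.radians(a))
    dx,dy,dz=np.array([x,y,z])-p
    print("pos",p.round(1),"rot",o["tool_rot"].round(2),"gap",round(o["finger_gap"],1),"-> cm",(np.array([dx*c+dy*s,dx*s-dy*c,-dz])/10).round(2),"turn",round(np.radians((a-psi+180)%360-180),3))
E
python3 -c "
from h import *
delta(556.5,-216.7,8,63)"
```

```text
pos [ 556.1 -214.9  109.2] rot [179.99   0.    62.6 ] gap 29.6 -> cm [-0.15  0.12 10.12] turn -0.007
```

Emit:
carry_out(targets=[[[-0.15,0.1,1],0],[[0,0,2],0],[[0,0,2],0],[[0,0,1.5],0],[[0,0,1.5],0],[[0,0,1],0],[[0,0,0.8],0],[[0,0,0],0],[[0,0,0],0]])

```text
clock: 9.0
position: [556.6, -216.7, 11.2]
tool_rot: [180.0, -0.0, 62.8]
wrist_force: [0.6, -0.8, 0.3]
finger_gap: 29.3
gripper_force: 15.0
```

Emit:
carry_out(targets=[[[0,0,0],0],[[0,0,0],0],[[0,0,0],0],[[0,0,-1],0],[[0,0,-2],0],[[0,0,-3],0],[[0,0,-3],0],[[0,0,-2],0],[[0,0,0],0.136],[[0,0,0],0.136],[[0,0,0],0.136],[[0,0,0],0.136],[[0,0,0],0.136],[[0,0,0],0.136],[[0,0,0],0.136],[[0,0,0],0.136],[[0,0,0],0]], gripper=44)

```text
clock: 10.7
position: [556.4, -216.7, 121.7]
tool_rot: [180.0, -0.0, 0.3]
wrist_force: [-1.4, 0.4, 0.1]
finger_gap: 40.0
gripper_force: 0.0
```

```bash
python3 -c "
from h import *
delta(453.5,84,60,0)"
```

```text
pos [ 556.4 -216.7  121.7] rot [ 1.7999e+02 -3.0000e-02  3.2000e-01] gap 40.0 -> cm [-10.13 -30.13   6.17] turn 0.006
```

Emit:
carry_out(targets=[[[-1.0,-3,0],0.006],[[-1.0,-3,0],0],[[-1.0,-3,0],0],[[-1.0,-3,0],0],[[-1.0,-3,0],0],[[-1.0,-3,0],0],[[-1.0,-3,0],0],[[-1.0,-3,0],0],[[-1.0,-3,0],0],[[-1.0,-3,0],0],[[0,0,2],0],[[0,0,2],0],[[0,0,2],0],[[0,0,0],0],[[0,0,0],0]])

```text
clock: 12.2
position: [455.7, 83.1, 61.4]
tool_rot: [180.0, 0.0, 0.2]
wrist_force: [-0.5, 0.8, -0.1]
finger_gap: 40.4
gripper_force: 0.0
```

```bash
python3 - <<'E'
from fit import *
delta(453.5,85,4,0)
im,d=capture("top"); W=cloud("top",d); cv2.imwrite("top1.png",im); np.save("top1.npy",d)
ims=[cv2.resize(im[165:265,270:330],None,fx=4,fy=4,interpolation=cv2.INTER_CUBIC)]
im,d=capture("side"); ims.append(cv2.resize(im[160:260,210:320],None,fx=4,fy=4,interpolation=cv2.INTER_CUBIC))
cv2.imwrite("pics/d.png",np.hstack(ims))
E
```

```text
pos [455.7  83.1  61.4] rot [1.8e+02 2.0e-02 2.3e-01] gap 40.4 -> cm [-0.21 -0.19  5.74] turn 0.004
```

View pics/d.png

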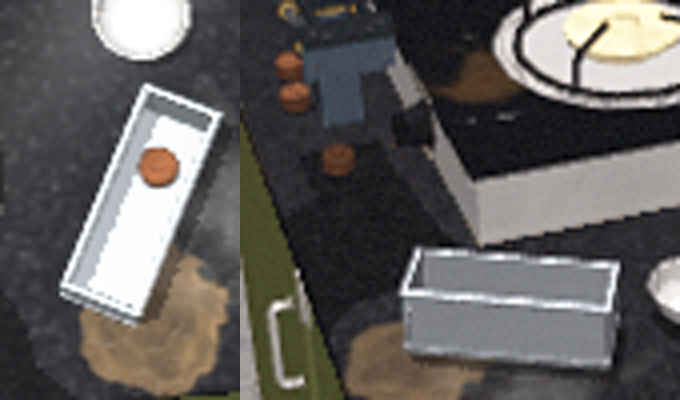

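The top crop shows the cake lying flat in the tin's far half (crop 158,167). The side crop shows the gripper over the second cake (crop 338,158). On to cake B.

Emit:
carry_out(targets=[[[-0.2,-0.2,1],0],[[0,0,2],0],[[0,0,1.7],0],[[0,0,1],0],[[0,0,0],0],[[0,0,0],0]])

```text
clock: 12.9
position: [453.7, 85.1, 4.2]
tool_rot: [-180.0, 0.0, 0.1]
wrist_force: [0.4, 0.0, -0.5]
finger_gap: 40.0
gripper_force: 0.0
```

Emit:
carry_out(targets=[[[0,0,0],0],[[0,0,0],0],[[0,0,0],0],[[0,0,0],0],[[0,0,0],0],[[0,0,-1],0],[[0,0,-2],0],[[0,0,-3],0],[[0,0,-3],0],[[0,0,-2],0],[[0,0,0],0]], gripper=10)

```text
clock: 14.0
position: [455.2, 85.3, 116.9]
tool_rot: [-180.0, -0.3, 0.1]
wrist_force: [0.2, -0.2, -0.4]
finger_gap: 29.2
gripper_force: 15.0
```

```bash
python3 - <<'E'
from h import *
delta(494,-185,11,63)
E
```

```text
pos [455.2  85.3 116.9] rot [-1.7996e+02 -2.8000e-01  1.1000e-01] gap 29.2 -> cm [ 3.83 27.04 10.59] turn -1.098
```

Emit:
carry_out(targets=[[[0.4,3,0],0],[[0.4,3,0],0],[[0.4,3,0],0],[[0.4,3,0],0],[[0.4,3,0],0],[[0.4,3,0],0],[[0.4,3,0],0],[[0.5,3,0],0],[[0.5,3,0],0],[[0,0,0],-0.137],[[0,0,0],-0.137],[[0,0,0],-0.137],[[0,0,0],-0.137],[[0,0,0],-0.137],[[0,0,0],-0.137],[[0,0,0],-0.137],[[0,0,0],-0.137],[[0,0,0],0],[[0,0,0],0]])

```text
clock: 15.9
position: [491.8, -184.7, 113.5]
tool_rot: [-180.0, 0.0, 62.7]
wrist_force: [0.3, -0.1, -0.8]
finger_gap: 29.1
gripper_force: 15.0
```

```bash
python3 - <<'E'
from h import *
delta(494,-185,11,63)
E
```

```text
pos [ 491.8 -184.7  113.5] rot [-179.96    0.     62.66] gap 29.1 -> cm [ 0.07  0.21 10.25] turn -0.006
```

Emit:
carry_out(targets=[[[0.1,0.2,1],0],[[0,0,2],0],[[0,0,2],0],[[0,0,2],0],[[0,0,1.5],0],[[0,0,1],0],[[0,0,0.6],0],[[0,0,0],0],[[0,0,0],0]])

```text
clock: 16.8
position: [494.7, -185.0, 13.3]
tool_rot: [180.0, -0.0, 62.9]
wrist_force: [-0.2, -0.7, 0.5]
finger_gap: 28.9
gripper_force: 15.0
```

Emit:
carry_out(targets=[[[0,0,0],0],[[0,0,0],0],[[0,0,0],0],[[0,0,-1],0],[[0,0,-2],0],[[0,0,-3],0],[[0,0,-4],0],[[0,0,-4],0],[[0,0,0],0]], gripper=44)

```text
clock: 17.7
position: [497.0, -185.9, 158.7]
tool_rot: [179.5, -0.0, 62.9]
wrist_force: [0.8, -0.1, -0.9]
finger_gap: 40.2
gripper_force: 0.0
```

Emit:
carry_out(targets=[[[0,0,0],-0.143],[[0,0,0],-0.143],[[0,0,0],-0.143],[[0,0,0],-0.143],[[0,0,0],-0.143],[[0,0,0],-0.143],[[0,0,0],-0.143],[[0,0,0],-0.143],[[0,0,0],-0.143],[[0,0,0],0],[[0,0,0],0]], gripper=100)

```text
clock: 18.8
position: [494.2, -184.8, 153.0]
tool_rot: [-180.0, -0.0, 136.4]
wrist_force: [0.0, 0.3, 0.5]
finger_gap: 91.1
gripper_force: 0.0
```

```bash
python3 - <<'E'
from h import *
delta(455.5,-398.5,4,136.5)
E
```

```text
pos [ 494.2 -184.8  153. ] rot [-1.8000e+02 -1.0000e-02  1.3639e+02] gap 91.1 -> cm [-11.94 -18.14  14.9 ] turn -0.002
```

Emit:
carry_out(targets=[[[-2,-3,0],0],[[-2,-3,0],0],[[-2,-3,0],0],[[-2,-3,0],0],[[-2,-3,0],0],[[-2,-3.1,1],0],[[0,0,3],0],[[0,0,2],0],[[0,0,0],0],[[0,0,0],0]])

```text
clock: 19.8
position: [457.4, -398.8, 93.3]
tool_rot: [-180.0, -0.0, 136.5]
wrist_force: [0.4, 0.6, 0.0]
finger_gap: 91.2
gripper_force: 0.0
```

```bash
python3 - <<'E'
from fit import *
delta(455.5,-398.5,4,136.5)
im,d=capture("top"); W=cloud("top",d); np.save("top2.npy",d)
ims=[cv2.resize(im[165:265,270:330],None,fx=4,fy=4,interpolation=cv2.INTER_CUBIC)]
p=sel(W,525,-200,88,50,66); print("tin",rect(p[:,:2]))
im,d=capture("side"); ims.append(cv2.resize(im[220:320,210:340],None,fx=4,fy=4,interpolation=cv2.INTER_CUBIC))
cv2.imwrite("pics/e.png",np.hstack(ims))
E
```

```text
pos [ 457.4 -398.8   93.3] rot [-1.8000e+02 -3.0000e-02  1.3653e+02] gap 91.2 -> cm [ 0.15 -0.11  8.93] turn 0.0
tin (array([ 525.2, -199.6]), array([160. ,  59.7]), -27.2)
```

View pics/e.png

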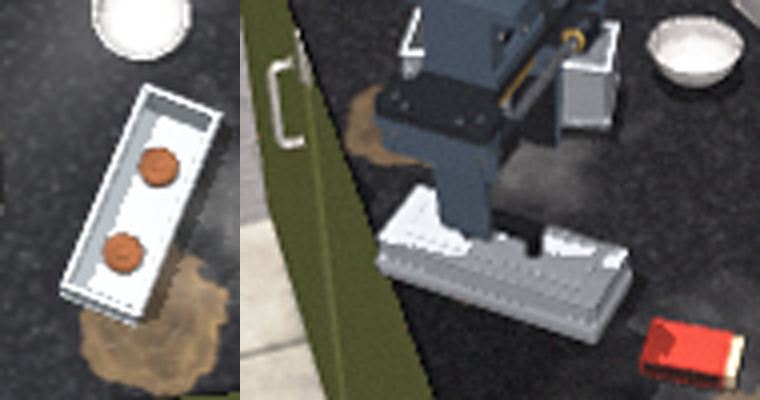

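Both cakes lie in the tin (crop 158,167 and 123,252) and the tin has not moved. The side view shows the fingers straddling the lid around the handle. I go down on the rim and grip it.

Emit:
carry_out(targets=[[[0.1,-0.1,1],0],[[0,0,2],0],[[0,0,2],0],[[0,0,2],0],[[0,0,1],0],[[0,0,0.5],0],[[0,0,0.4],0],[[0,0,0],0],[[0,0,0],0]])

```text
clock: 20.8
position: [456.2, -399.2, 4.6]
tool_rot: [180.0, 0.1, 136.6]
wrist_force: [0.8, -0.3, 0.3]
finger_gap: 91.0
gripper_force: 0.0
```

Emit:
carry_out(targets=[[[0,0,0],0],[[0,0,0],0],[[0,0,0],0],[[0,0,0],0],[[0,0,0],0],[[0,0,0],0],[[0,0,0],0]], gripper=50, force=35)

```text
clock: 21.5
position: [456.0, -398.9, 4.1]
tool_rot: [180.0, 0.0, 136.6]
wrist_force: [0.7, 1.4, 5.4]
finger_gap: 64.1
gripper_force: 35.0
```

Emit:
carry_out(targets=[[[0,0,-0.3],0],[[0,0,-0.7],0],[[0,0,-1.2],0],[[0,0,-1.5],0],[[0,0,-1.5],0],[[0,0,-1.5],0],[[0,0,-1.2],0],[[0,0,-0.8],0],[[0,0,-0.3],0],[[0,0,0],0],[[0,0,0],0]])

```text
clock: 22.6
position: [455.6, -398.6, 93.4]
tool_rot: [180.0, -0.0, 136.6]
wrist_force: [0.2, -1.1, -3.4]
finger_gap: 63.9
gripper_force: 35.0
```

Emit:
carry_out(targets=[[[0.3,0.7,0],0],[[0.6,1.3,0],0],[[0.8,1.8,0],0],[[0.8,1.8,0],0],[[0.8,1.8,0],0],[[0.8,1.8,0],0],[[0.8,1.8,0],0],[[0.8,1.8,0],0],[[0.8,1.8,0],0],[[0.8,1.8,0],0],[[0.6,1.3,0],0],[[0.4,1,0],0],[[0.2,0.4,0],0],[[0,0,0],-0.04],[[0,0,0],-0.07],[[0,0,0],-0.07],[[0,0,0],-0.07],[[0,0,0],-0.03],[[0,0,0],0],[[0,0,0],0]])

```text
clock: 24.6
position: [525.2, -201.8, 93.9]
tool_rot: [-180.0, -0.0, 152.6]
wrist_force: [-0.5, -0.0, -3.4]
finger_gap: 63.6
gripper_force: 35.0
```

```bash
python3 - <<'E'
from fit import *
delta(525.5,-200.8,60,152.8)
for n in("top","side"):
    im,d=capture(n); W=cloud(n,d); np.save(n+"3.npy",d); cv2.imwrite(n+"3.png",im)
    z=get_obs()["position"][2]-4
    p=sel(W,525,-200,110,z+36,z+48); print(n,"lid cover",len(p),rect(p[:,:2]),np.percentile(p[:,2],[5,50,95]).round(1))
    p=sel(W,525,-200,110,50,64); print(n,"tin rim",len(p))
t=cv2.imread("top3.png");s=cv2.imread("side3.png")
cv2.imwrite("pics/f.png",np.hstack([cv2.resize(t[165:265,260:345],None,fx=4,fy=4,interpolation=2),cv2.resize(s[175:275,230:330],None,fx=4,fy=4,interpolation=2)]))
E
```

```text
pos [ 525.2 -201.8   93.9] rot [-180.     -0.    152.58] gap 63.6 -> cm [0.02 0.1  3.39] turn -0.004Traceback (most recent call last):
  File "<stdin>", line 6, in <module>
    return _quantile_unchecked(
        a, q, axis, out, overwrite_input, method, keepdims, weights)
    return _ureduce(a,
                    func=_quantile_ureduce_func,
    ...<5 lines>...
                    overwrite_input=overwrite_input,
                    method=method)
    r = func(a, **kwargs)
    result = _quantile(arr,
                       quantiles=q,
    ...<2 lines>...
                       out=out,
                       weights=wgt)
    slices_having_nans = np.isnan(arr[-1, ...])
                                  ~~~^^^^^^^^^
IndexError: index -1 is out of bounds for axis 0 with size 0
```

```bash
python3 - <<'E'
from fit import *
n="side"
im,d=capture(n); W=cloud(n,d); np.save(n+"3.npy",d); cv2.imwrite(n+"3.png",im)
z=get_obs()["position"][2]-4
for a,b in((36,48),(8,40)):
    p=sel(W,525,-200,110,z+a,z+b); print("lid",a,b,len(p),rect(p[:,:2]) if len(p) else 0)
p=sel(W,525,-200,110,48,64); print(n,"tin rim",len(p),rect(p[:,:2]))
t,_=capture("top")
cv2.imwrite("pics/f.png",np.hstack([cv2.resize(t[165:265,260:345],None,fx=4,fy=4,interpolation=2),cv2.resize(im[175:275,230:330],None,fx=4,fy=4,interpolation=2)]))
E
```

```text
lid 36 48 379 (array([ 521.8, -211.3]), array([158.4,  75.4]), -24.4)
lid 8 40 556 (array([ 521. , -210.6]), array([166.4,  74.6]), -24.4)
side tin rim 256 (array([ 524.3, -203.3]), array([160. ,  63.2]), -27.0)
```

View pics/f.png

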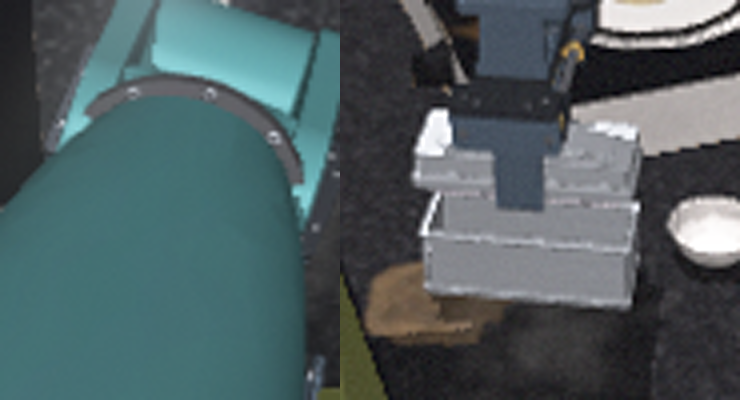

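The side crop shows the lid held level over the tin (lid ends at crop 413 and 642, tin ends at 422 and 638); the top view is hidden. I compare both along and across the tin's axes.

```bash
python3 - <<'E'
from fit import *
d=np.load("side3.npy"); W=cloud("side",d); o=get_obs(); z=o["position"][2]-4
a=np.radians(-27.2); ex=np.array([np.cos(a),np.sin(a)]); ey=np.array([-ex[1],ex[0]])
def loc(p): q=p[:,:2]-[525.5,-200.8]; return q@ex,q@ey
def ext(nm,p):
    x,y=loc(p); e=lambda v:[(np.percentile(v,k)).round(1) for k in(1,99)]; print(nm,len(p),"x",e(x),np.mean(e(x)).round(1),"y",e(y))
ext("rim",sel(W,525,-203,95,z+8,z+26))
ext("skirt",sel(W,525,-203,95,z+27,z+40))
ext("tin rim now",sel(W,525,-203,88,48,64)); ext("tin wall",sel(W,525,-203,90,8,50))
d0=np.load("side0.npy"); W0=cloud("side",d0); ext("tin rim0",sel(W0,525,-203,88,48,64)); ext("tin wall0",sel(W0,525,-203,90,8,50))
# near-face line fit yaw (front side faces -ey)
for nm,p in(("rim",sel(W,525,-203,95,z+10,z+23)),("tinwall",sel(W,525,-203,95,10,50))):
    x,y=loc(p); m=(np.abs(x)<78)&(y<-22)&(y>-45); k=np.polyfit(x[m],y[m],1); print(nm,m.sum(),"tilt deg",np.degrees(np.arctan(k[0])).round(2),"y@0",k[1].round(1))
E
```

```text
rim 281 x [np.float64(-77.5), np.float64(82.2)] 2.4 y [np.float64(-46.0), np.float64(16.0)]
skirt 257 x [np.float64(-76.8), np.float64(79.4)] 1.3 y [np.float64(-47.4), np.float64(25.9)]
tin rim now 256 x [np.float64(-78.5), np.float64(79.5)] 0.5 y [np.float64(-33.4), np.float64(28.3)]
tin wall 952 x [np.float64(-76.1), np.float64(79.2)] 1.6 y [np.float64(-32.4), np.float64(30.2)]
tin rim0 330 x [np.float64(-77.6), np.float64(79.4)] 0.9 y [np.float64(-32.1), np.float64(30.7)]
tin wall0 981 x [np.float64(-76.5), np.float64(79.3)] 1.4 y [np.float64(-32.4), np.float64(30.7)]
rim 178 tilt deg -0.47 y@0 -34.4
tinwall 531 tilt deg -0.17 y@0 -28.3
```

```bash
python3 - <<'E'
from fit import *
a=np.radians(-27.2); ex=np.array([np.cos(a),np.sin(a)]); ey=np.array([-ex[1],ex[0]])
def face(W,c,z0,z1,nm,exx=ex,eyy=ey):
    p=sel(W,*c,95,z0,z1); q=p[:,:2]-c; x,y=q@exx,q@eyy; m=(np.abs(x)<74)&(np.abs(x)>26)&(y<-20)&(y>-42)
    k=np.polyfit(x[m],y[m],1); r=y[m]-np.polyval(k,x[m]); m2=np.abs(r)<3; k=np.polyfit(x[m][m2],y[m][m2],1)
    print(nm,m.sum(),"tilt",np.degrees(np.arctan(k[0])).round(2),"y@0",k[1].round(2),"med",np.median(y[m]).round(2))
T=np.array([525.5,-200.8])
n=[np.load("side3.npy")]
z=get_obs()["position"][2]-4
for i in range(4): n.append(capture("side")[1])
D=np.median(n,0); W=cloud("side",D)
face(W,T,z+12,z+22,"rim"); face(W,T,z+28,z+38,"skirt"); face(W,T,15,50,"tinwall")
W0=cloud("side",np.load("side0.npy")); b=np.radians(-43.4); e1=np.array([np.cos(b),np.sin(b)]); e2=np.array([-e1[1],e1[0]])
L=np.array([456.,-398.9]); face(W0,L,12,22,"lid0 rim rel. grip TCP",e1,e2)
p=sel(W0,*L,95,12,22)[:,:2]-L; x=p@e1; print("lid0 x ext",np.percentile(x,[1,99]).round(1))
for nm,z0,z1 in(("rim",z+12,z+22),("skirt",z+28,z+38),("tin",15,50),("tinrim",52,62)):
    p=sel(W,*T,95,z0,z1)[:,:2]-T; x=p@ex; print(nm,np.percentile(x,[1,99]).round(1),np.percentile(x,[1,99]).mean().round(2))
print(get_obs()["position"],get_obs()["clock"])
E
```

```text
rim 113 tilt -0.33 y@0 -33.22 med -33.19
skirt 100 tilt 0.04 y@0 -30.58 med -30.61
tinwall 291 tilt 0.05 y@0 -28.18 med -28.18
lid0 rim rel. grip TCP 102 tilt -0.15 y@0 -30.81 med -30.69
lid0 x ext [-79.   82.4]
rim [-77.3  82.3] 2.52
skirt [-76.7  79.3] 1.29
tin [-75.5  79.2] 1.82
tinrim [-78.4  79.7] 0.65
[ 525.23030669 -201.6456376    93.92790559] 24.95
```

Emit:
carry_out(targets=[[[0.06,0.2,0],-0.005],[[0,0,0.6],0],[[0,0,1],0],[[0,0,0.8],0],[[0,0,0.3],0],[[0,0,0.3],0],[[0,0,0.2],0],[[0,0,0.2],0],[[0,0,0],0],[[0,0,0],0]])

```text
clock: 25.95
position: [525.7, -199.6, 60.1]
tool_rot: [-180.0, 0.0, 153.0]
wrist_force: [0.1, 0.0, -2.6]
finger_gap: 63.9
gripper_force: 35.0
```

Emit:
carry_out(targets=[[[0,0,0.2],0],[[0,0,0.2],0],[[0,0,0.2],0],[[0,0,0.1],0],[[0,0,0],0],[[0,0,0],0]])

```text
clock: 26.55
position: [525.6, -199.6, 52.9]
tool_rot: [-180.0, -0.0, 153.0]
wrist_force: [-0.7, -0.0, -3.2]
finger_gap: 63.7
gripper_force: 35.0
```

Emit:
carry_out(targets=[[[0,0,0.05],0],[[0,0,0.05],0],[[0,0,0.05],0],[[0,0,0],0],[[0,0,0],0]])

```text
clock: 27.05
position: [525.7, -199.6, 52.1]
tool_rot: [180.0, -0.0, 153.0]
wrist_force: [-4.6, 2.6, 10.7]
finger_gap: 64.3
gripper_force: 35.0
```

Contact shows (+10.7 N), so the lid is home. I let go and rise.

Emit:
carry_out(targets=[[[0,0,0],0],[[0,0,0],0],[[0,0,0],0],[[0,0,0],0],[[0,0,0],0],[[0,0,0],0],[[0,0,0],0]], gripper=92)

```text
clock: 27.75
position: [525.6, -199.6, 51.4]
tool_rot: [180.0, -0.0, 153.0]
wrist_force: [-0.3, 0.2, 0.2]
finger_gap: 83.6
gripper_force: 0.0
```

Emit:
carry_out(targets=[[[0,0,-1],0],[[0,0,-2],0],[[0,0,-3],0],[[0,0,-2],0],[[0,0,0],0],[[0,0,0],0],[[0,0,0],0]])

```text
clock: 28.45
position: [525.1, -199.4, 130.7]
tool_rot: [-180.0, -0.1, 153.0]
wrist_force: [0.5, -0.6, -0.3]
finger_gap: 83.8
gripper_force: 0.0
```

```bash
python3 - <<'E'
from fit import *
a=np.radians(-27.2); ex=np.array([np.cos(a),np.sin(a)]); ey=np.array([-ex[1],ex[0]]); T=np.array([525.5,-200.8])
n=[];
for i in range(4): im,d=capture("side"); n.append(d)
W=cloud("side",np.median(n,0))
for nm,z0,z1 in(("tin",12,52),("rim",60,71),("skirt",75,88),("handle",103,122)):
    p=sel(W,*T,95,z0,z1); 
    if nm!="handle": x=(p[:,:2]-T)@ex; y=(p[:,:2]-T)@ey; m=(abs(x)<74)&(abs(x)>26)&(y<-20)&(y>-42); k=np.polyfit(x[m],y[m],1); print(nm,np.percentile(x,[1,99]).round(1),"y@0",k[1].round(2),"tilt",np.degrees(k[0]).round(2))
    else: print(nm,len(p),rect(p[:,:2]),np.percentile(p[:,2],[5,50,95]).round(1))
p=sel(W,*T,95,84,97); print("cover z",np.percentile(p[:,2],[10,50,90]).round(1)); x=(p[:,:2]-T)@ex;y=(p[:,:2]-T)@ey
m=y>-20; print("slopes deg",np.degrees(np.linalg.lstsq(np.c_[x,y,np.ones(len(x))][m],p[m,2],rcond=None)[0][:2]).round(2))
cv2.imwrite("pics/g.png",cv2.resize(im[165:275,220:340],None,fx=5,fy=5,interpolation=2))
delta(525.7,-199.6,97,152.8)
E
```

```text
tin [-76.6  79.2] y@0 -28.27 tilt -0.04
rim [-80.2  81.8] y@0 -30.7 tilt 0.01
skirt [-76.9  78.7] y@0 -28.12 tilt -0.11
handle 40 (array([ 522.7, -208.2]), array([60.3, 22.6]), -24.7) [103.9 111.4 114.8]
cover z [87.2 89.1 90.7]
slopes deg [-0.16 -1.26]
pos [ 525.3 -199.4  130.7] rot [-1.8000e+02 -7.0000e-02  1.5297e+02] gap 83.8 -> cm [-0.05  0.01  3.37] turn 0.003
```

View pics/g.png

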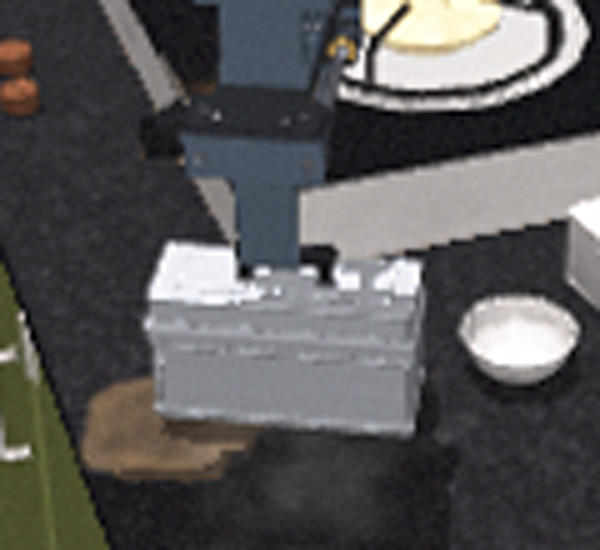

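The lid sits home and level (cover top at 89 mm, faces in line with the tin), and the handle lies between the fingers at crop (285,265). I narrow the opening, go down on the handle and grip it.

Emit:
carry_out(targets=[[[-0.05,0,0],0],[[0,0,0],0],[[0,0,0],0],[[0,0,0],0],[[0,0,1],0],[[0,0,1],0],[[0,0,0.7],0],[[0,0,0.4],0],[[0,0,0.1],0],[[0,0,0],0],[[0,0,0],0]], gripper=45)

```text
clock: 29.75
position: [526.2, -199.9, 99.6]
tool_rot: [180.0, 0.0, 153.0]
wrist_force: [0.5, 0.8, 0.3]
finger_gap: 41.5
gripper_force: 0.0
```

Emit:
carry_out(targets=[[[0,0,0],0],[[0,0,0],0],[[0,0,0],0],[[0,0,0],0],[[0,0,0],0],[[0,0,0],0],[[0,0,0],0],[[0,0,0],0]], gripper=5, force=25)

```text
clock: 30.55
position: [526.1, -199.9, 99.5]
tool_rot: [180.0, 0.0, 153.0]
wrist_force: [-1.1, -0.6, 2.8]
finger_gap: 13.9
gripper_force: 25.0
```

Gripped at 13.9 mm. I lift slowly by 8.5 cm.

Emit:
carry_out(targets=[[[0,0,-0.2],0],[[0,0,-0.3],0],[[0,0,-0.4],0],[[0,0,-0.5],0],[[0,0,-0.6],0],[[0,0,-0.8],0],[[0,0,-0.8],0],[[0,0,-0.8],0],[[0,0,-0.8],0],[[0,0,-0.8],0],[[0,0,-0.8],0],[[0,0,-0.7],0],[[0,0,-0.5],0],[[0,0,-0.3],0],[[0,0,-0.2],0],[[0,0,0],0],[[0,0,0],0],[[0,0,0],0],[[0,0,0],0],[[0,0,0],0]])

```text
clock: 32.55
position: [526.0, -199.8, 184.3]
tool_rot: [-180.0, -0.0, 153.0]
wrist_force: [0.3, -0.7, -2.4]
finger_gap: 13.8
gripper_force: 25.0
```

```bash
python3 - <<'E'
from fit import *
T=np.array([525.5,-200.8]); a=np.radians(-27.2); ex=np.array([np.cos(a),np.sin(a)]); ey=np.array([-ex[1],ex[0]])
im,d=capture("side"); W=cloud("side",d)
for nm,z0,z1 in(("tin",12,52),("rim",60,69)):
    p=sel(W,*T,95,z0,z1); x=(p[:,:2]-T)@ex; y=(p[:,:2]-T)@ey; m=(abs(x)<74)&(y<-20)&(y>-42); k=np.polyfit(x[m],y[m],1); print(nm,np.percentile(x,[1,99]).round(1),"y@0",k[1].round(2),"tilt",np.degrees(k[0]).round(2))
p=sel(W,*T,60,62,85); print("inner top z",np.percentile(p[:,2],[10,50,90]).round(1))
o=get_obs(); print(o["position"],o["finger_gap"],o["gripper_force"],o["wrist_force"],abs(o["joint_vel"]).max())
cv2.imwrite("pics/i.png",cv2.resize(im[145:275,220:340],None,fx=4.5,fy=4.5,interpolation=2))
E
```

```text
tin [-76.7  79.3] y@0 -28.3 tilt 0.09
rim [-80.7  81.9] y@0 -30.81 tilt 0.75
inner top z [67.9 74.7 77.4]
[ 526.01735671 -199.80280569  184.31991374] 13.918375659699931 24.99981701374054 [-0.4711194  -0.84799062 -2.48589057] 0.11441446134225282
```

View pics/i.png

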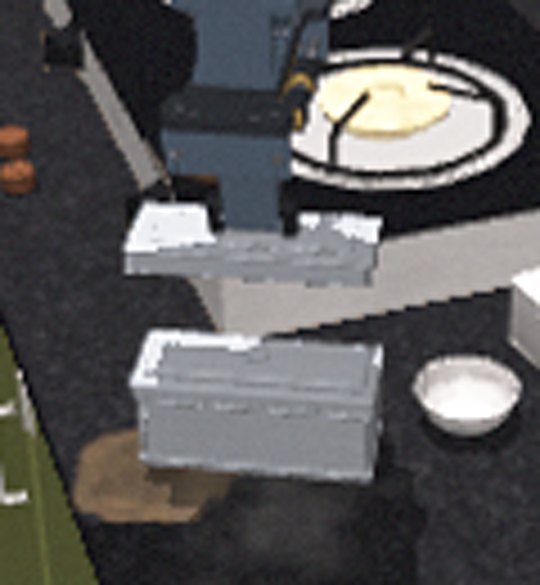

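The outer lid hangs level about 8.5 cm above its rest (crop 250,240). The inner lid sits flat in the tin (crop 255,365), so I hand the job in.

```bash
python3 -c "
from rig import *
print(close_job())"
```

```text
the job is handed in; nothing more can be done
None
```

The job is handed in, and its verdict was not shown: two cakes are in the tin, the inner lid is seated home, and the outer lid is held level about 8.5 cm above where it rested.

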